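Pack the short foot of a microscope lamp unit, by feel

TASK

The lamp unit beside the microscope rocks because one levelling foot, the one with the brass nut, hangs clear of the bench. Find by feel the packing blade that slides under that foot, square to the unit's side, with a definite drag (a loose one is too thin; one that still refuses at a push of about 20 N is too thick, so do not force it or knock the unit), and leave it lying flat, nipped by the foot, its tip showing past the far edge of the pad. Leave the other two blades flat on the bench, well clear of the foot, and disturb nothing else.

Things in the scene. Friction and masses are not known exactly. Their poses are not given: they have to be found in the camera images.
- lamp_unit: cream lamp unit, finned black top, fixed fast. Origin: bench level under its centre; +x away from the front panel (knob, green switch), +y towards the light outlet. Casing 300 (x) x 220 (y) mm, underside 27 mm and top 140 mm up, fins to 181 mm. Four aluminium lugs (44 mm wide in x, 47 to 57 mm up, out to y = +-167 mm) each carry a levelling foot, at x = +-115, y = +-145 mm
- short_foot (a point): bench-level point on the axis of the short foot (brass nut, -x -y corner); axes as the unit's. Round black pad, 28 mm across, 8 mm thick, an unknown 1.7 to 7.7 mm above the bench; blades enter from -y towards +y. It is sprung: once lifted it presses down with 5 N, 6 N at 2.6 mm, where it goes solid. Pushing a nipped blade takes about 3 to 15 N, a loose one under 1.5 N
- blade4_grip (a point): centre of the yellow grip of the 4 mm packing blade, 20 mm above its flat underside; z up. Grip 22 mm wide (x), 32 mm long (y), from 2 to 36 mm above the underside. A steel tongue 24 mm wide, 4 mm thick runs along +y to a tip 120 mm from here; its top slopes down 3 mm over the last 18 mm, to a nose 1 mm thick. It starts lying flat; about 130 g
- blade4_tip (a point): the tip of the tongue of the yellow blade, mid-width, at its underside; axes as the grip's
- blade6_grip (a point): centre of the blue grip of the 6 mm packing blade, 20 mm above its flat underside; z up. Grip 22 mm wide (x), 32 mm long (y), from 2 to 36 mm above the underside. A steel tongue 24 mm wide, 6 mm thick runs along +y to a tip 120 mm from here; its top slopes down 3 mm over the last 18 mm, to a nose 3 mm thick. It starts lying flat; about 150 g
- blade6_tip (a point): the tip of the tongue of the blue blade, mid-width, at its underside; axes as the grip's
- blade8_grip (a point): centre of the red grip of the 8 mm packing blade, 20 mm above its flat underside; z up. Grip 22 mm wide (x), 32 mm long (y), from 2 to 36 mm above the underside. A steel tongue 24 mm wide, 8 mm thick runs along +y to a tip 120 mm from here; its top slopes down 3 mm over the last 18 mm, to a nose 5 mm thick. It starts lying flat; about 170 g
- blade8_tip (a point): the tip of the tongue of the red blade, mid-width, at its underside; axes as the grip's
- wash_bottle: white plastic wash bottle, 74 mm across, 160 mm tall; bystander, origin under its centre at bench level
- tissue_roll: white paper roll standing on end, 100 mm across, 98 mm tall; bystander, origin under its centre at bench level
- objective_pot: clear pot with a black screw cap holding an objective, 44 mm across, 68 mm tall; bystander, origin under its centre at bench level
- lens_tube: black lens tube standing on end, 31 mm across, 60 mm tall; bystander, origin under its centre at bench level
- ball_driver: ball driver lying down, orange handle, 170 mm long; bystander, origin under its centre at bench level or near it
- slide_box: open blue plastic slide box, 85 x 125 x 30 mm; bystander, origin under its centre at bench level
- post_holder: aluminium optical post holder on a 32 x 75 mm foot plate, with a steel post, 95 mm tall; bystander, origin under its centre at bench level
Things that resemble listed ones, but are neither listed nor needed, are in the scene too. Leave any turquoise look-alike of the part that bears blade6_grip alone.

How it is judged (in metres and radians):
At the end, for the whole second after the job is handed in: One blade lies flat and still under the short foot, nipped (2 N or more), along the unit's +y within 0.25 rad, tip 14 to 50 mm past the foot's axis and within 14 mm sideways; the other two lie flat (0.12 rad) and still on the bench, tips over 60 mm from that axis (((y of blade4_tip in the frame of short_foot between 0.014 and 0.05 m and x of blade4_tip in the frame of short_foot between -0.014 and 0.014 m and angle between the y axis of blade4_grip and the y axis of short_foot, either way round below 0.25 rad and height (world z) of blade4_tip below 0.008 m and angle between each of blade4_grip, blade6_grip, blade8_grip's own z axis and vertical below 0.12 rad and contact force between blade4 and lamp_unit above 2 N and linear speed of each of blade4, blade6, blade8 below 0.01 m/s and horizontal distance between each of blade6_tip, blade8_tip and short_foot above 0.06 m and height (world z) of blade6_grip between 0.014 and 0.026 m and height (world z) of blade8_grip between 0.014 and 0.026 m) or (y of blade6_tip in the frame of short_foot between 0.014 and 0.05 m and x of blade6_tip in the frame of short_foot between -0.014 and 0.014 m and angle between the y axis of blade6_grip and the y axis of short_foot, either way round below 0.25 rad and height (world z) of blade6_tip below 0.008 m and angle between each of blade6_grip, blade4_grip, blade8_grip's own z axis and vertical below 0.12 rad and contact force between blade6 and lamp_unit above 2 N and linear speed of each of blade6, blade4, blade8 below 0.01 m/s and horizontal distance between each of blade4_tip, blade8_tip and short_foot above 0.06 m and height (world z) of blade4_grip between 0.014 and 0.026 m and height (world z) of blade8_grip between 0.014 and 0.026 m) or (y of blade8_tip in the frame of short_foot between 0.014 and 0.05 m and x of blade8_tip in the frame of short_foot between -0.014 and 0.014 m and angle between the y axis of blade8_grip and the y axis of short_foot, either way round below 0.25 rad and height (world z) of blade8_tip below 0.008 m and angle between each of blade8_grip, blade4_grip, blade6_grip's own z axis and vertical below 0.12 rad and contact force between blade8 and lamp_unit above 2 N and linear speed of each of blade8, blade4, blade6 below 0.01 m/s and horizontal distance between each of blade4_tip, blade6_tip and short_foot above 0.06 m and height (world z) of blade4_grip between 0.014 and 0.026 m and height (world z) of blade6_grip between 0.014 and 0.026 m))); the robot touches nothing.
It fails at once if a blade is forced against the lamp unit or its foot (more than 35 N) (contact force between any of blade4, blade6, blade8 and lamp_unit above 35 N).
It fails at once if the robot itself bumps the lamp unit (more than 20 N) (contact force between any of the arm, the fingers and lamp_unit above 20 N).
It fails at once if a bystander is shoved more than 30 mm (distance of any of wash_bottle, tissue_roll, objective_pot, lens_tube, ball_driver, slide_box, post_holder from where it was at the start of the episode above 0.03 m).
It also fails if it takes over 72 s, if anything falls off the work surface, if the arm or the gripper's body presses on something with over 40 N, if the wrist force passes 120 N, or if a joint passes its speed limit or range.

ROBOT

A 7-joint arm with a two-finger parallel gripper is mounted at the origin on the work surface. World frame = base frame: x ahead of the robot, y to its left, z up, the work surface at z = 0. Lengths are in mm, angles in rad, forces in N, time in s.
With the tool pointing down it reaches from about 400 to 900 mm from the base axis. Payload 5.6 kg.
Tool frame: the origin (TCP) lies midway between the tips of the shut fingers; the grasp point (between the pads) lies 19 mm behind it; x points along the fingers, y is the direction in which the jaws open and shut, and the axes are right-handed (so a half turn about x gives the same grasp; the last joint's range is limited). The gripper opens to 92 mm and grips with 3 to 60 N. Pads are 20 mm wide; open, the fingers measure 128 mm over their backs; the gripper's body (75 mm by 189 mm) begins 69 mm behind the grasp point.
Start: joints at [1.176, 0.468, -0.012, 1.603, 0.006, 1.071, -0.056], TCP at [223.942, -610.212, 214.592] pointing down, gripper open.
Joint ranges: [-2.53, 2.53], [-0.31, 2.02], [-1.57, 1.55], [0.28, 2.44], [-1.29, 4.43], [0.15, 1.84], [-2.92, 2.92]. Speed limits (rad/s): [2.57, 2.57, 3.14, 3.14, 3.14, 3.14, 3.14].

INTERFACE

Orientations are given as a rotation vector (axis times angle).
In Python, from cell import robot, grip, kin, viewer gives the robot as it stands. Calls block until the motion is done:
- robot.movep(position, orientation): joint-space move of the TCP to a pose.
- robot.servo_line(position, feed=150, rotation=None): straight line of the TCP; rotation=None keeps the orientation; feed is the mean speed in mm/s.
- robot.goto_joints(angles): joint-space move.
- grip(opening, newtons=None): opening from 0.0 (shut) to 1.0 (fully open); newtons is the grip in N (None keeps the last); returns when the fingers have stopped.
- robot.hold(seconds).
- kin.ik(position, orientation): joint angles nearest the present ones, or None.
- robot.observe(): the state.
- viewer.read_camera(name): name is "side" or "top" or "wrist"; returns the picture (420x560x3 uint8, red, green, blue); there is no depth.
- viewer.camera_info(name): a dict with "camera_matrix" (3x3 intrinsics, pixels), "R" (3x3) and "t" (3): a world point X has camera coordinates R X + t. Camera axes: x right, y down, z forward; pixel columns grow to the right and rows downward; lengths in mm; the calibration is good to about 2 mm. A picture is of the moment at which its call begins: read the wrist's pose just before it. camera_info takes no time and is no camera call; for the wrist camera it gives the pose at the moment of the call.
A pose or a line that the arm cannot do raises robot.IKError and nothing moves.
- robot.job_done(): hands the job in, once; it reports no verdict.
Trained networks look in the newest picture that a camera, given by its name, has taken for a name from the list of things; names that differ only in an ending like _2 or _b are one class to them, and where a whole thing is asked for, a point or a joint stands for the part that bears it (a point fixed in the world has none). Each returns a list of dicts, best first, with "confidence" (0 to 1); they miss things now and then, are a little off and sometimes report something else, mostly with a low value. They report only what shows in the picture. A call takes as long as a camera call. They do not tell look-alikes from the thing itself.
- viewer.silhouettes(name, camera): "mask" (420x560 bool, what is visible of it).
- viewer.pinpoint(name, camera): "at" ([x, y, z] in mm, in the coordinates of the camera as it stood for that picture, good to about 4 mm: a listed point, or the origin of a listed thing).
The state is a dict: "t": time; "joints": joint angles; "joint_velocities": joint speeds; "joint_torque": joint torques, N m; "tcp_pos": TCP position; "tcp_rot": TCP orientation; "contact_force": force on the tool from outside, world axes, zero at the start; "wrist_torque": the same for the moment, N m; "grip_width": opening from 0.0 (shut) to 1.0 (fully open).
Only numpy, scipy, OpenCV 4.12 (cv2) and the standard library are available. Lean on these libraries where they do the work, as an engineer would, in place of code of your own. Each camera call takes 0.05 s, during which the arm holds its last target.

## Working session

There is one attempt and no reset: what is moved stays moved. The work goes in short steps, each a Python script; the robot and the scene stay as the last script left them, time stands still between calls to the robot, and variables do not carry over. Pictures are saved under pics/ and viewed, and the job is handed in when it is done.

```bash
ls -la; mkdir -p pics; cat > h.py <<'E'
import numpy as np, cv2
from cell import robot, grip, kin, viewer
def save(img,n): cv2.imwrite('pics/'+n+'.png',cv2.cvtColor(np.ascontiguousarray(img),cv2.COLOR_RGB2BGR))
def toworld(ci,p):
    R=np.array(ci['R']);t=np.array(ci['t']); return R.T@(np.array(p)-t)
def proj(ci,X):
    c=np.array(ci['R'])@np.array(X)+np.array(ci['t']); p=np.array(ci['camera_matrix'])@c; return p[:2]/p[2]
def ray(ci,uv,z):
    R=np.array(ci['R']);t=np.array(ci['t']);K=np.array(ci['camera_matrix'])
    d=R.T@np.linalg.solve(K,[uv[0],uv[1],1]);o=-R.T@t
    return o+d*(z-o[2])/d[2]
E
python3 - <<'E'
from h import *
o=robot.observe(); print(o)
for c in ['side','top','wrist']:
    ci=viewer.camera_info(c); im=viewer.read_camera(c); save(im,c+'0')
    print(c,(-np.array(ci['R']).T@np.array(ci['t'])).round(),np.array(ci['R']).round(2).tolist(),np.array(ci['camera_matrix']).round().tolist())
    for n in ['lamp_unit','short_foot','blade4_grip','blade4_tip','blade6_grip','blade6_tip','blade8_grip','blade8_tip','wash_bottle','tissue_roll','objective_pot','lens_tube','ball_driver','slide_box','post_holder']:
        for d in viewer.pinpoint(n,c)[:3]:
            print(n,round(d['confidence'],2),toworld(ci,d['at']).round().tolist(),proj(ci,toworld(ci,d['at'])).round().tolist())
E
```

```text
total 12
drwxr-xr-x  3 agent agent 4096 Dec  6 20:05 .
drwxr-xr-x 23 root  root  4096 Dec  6 20:05 ..
drwxr-xr-x  2 agent agent 4096 Dec  6 20:05 pics
{'t': 0.0, 'joints': array([ 1.17597897,  0.46838226, -0.01160576,  1.60361162,  0.00600781,
        1.07140028, -0.05630527]), 'joint_velocities': array([ 1.75775825e-03, -5.54702613e-04, -9.23512902e-04,  8.75295147e-04,
        1.60353875e-04,  6.73062902e-04, -2.02630770e-05]), 'joint_torque': array([-5.87513623e-04, -5.20579433e+01, -1.25010734e-02, -2.43752986e+01,
       -5.65835601e-02,  1.70774502e-02,  1.61840744e-04]), 'tcp_pos': array([ 223.72624521, -609.66527637,  213.64202741]), 'tcp_rot': array([ 2.03030673,  0.36265869, -2.03120498]), 'contact_force': array([ 0.35809365, -0.10340323, -0.21518684]), 'wrist_torque': array([-0.00605279,  0.00284773,  0.01909254]), 'grip_width': 0.9997232119922472}
side [-233.  988.  814.] [[-0.8, -0.6, -0.01], [-0.3, 0.41, -0.86], [0.52, -0.69, -0.5]] [[487.0, 0.0, 290.0], [0.0, 487.0, 206.0], [0.0, 0.0, 1.0]]
short_foot 0.96 [541.0, 230.0, 1.0] [233.0, 267.0]
short_foot 0.47 [665.0, -444
[... 2206 characters left out ...]
6.0, 2.0] [434.0, 241.0]
tissue_roll 0.97 [666.0, -444.0, -2.0] [407.0, 176.0]
objective_pot 0.64 [779.0, -77.0, -1.0] [290.0, 137.0]
objective_pot 0.51 [654.0, -260.0, 19.0] [349.0, 178.0]
lens_tube 0.48 [557.0, -74.0, 2.0] [288.0, 209.0]
ball_driver 0.87 [542.0, -414.0, 1.0] [398.0, 216.0]
slide_box 0.81 [357.0, 461.0, 5.0] [108.0, 271.0]
slide_box 0.6 [680.0, -138.0, 4.0] [309.0, 169.0]
post_holder 0.82 [604.0, -520.0, 3.0] [432.0, 196.0]
post_holder 0.65 [678.0, -139.0, 2.0] [310.0, 170.0]
wrist [ 292. -586.  385.] [[0.34, -0.94, 0.0], [-0.91, -0.33, 0.26], [-0.24, -0.09, -0.97]] [[358.0, 0.0, 277.0], [0.0, 358.0, 209.0], [0.0, 0.0, 1.0]]
blade6_tip 0.91 [292.0, -341.0, 3.0] [40.0, 23.0]
```

View pics/top0.png

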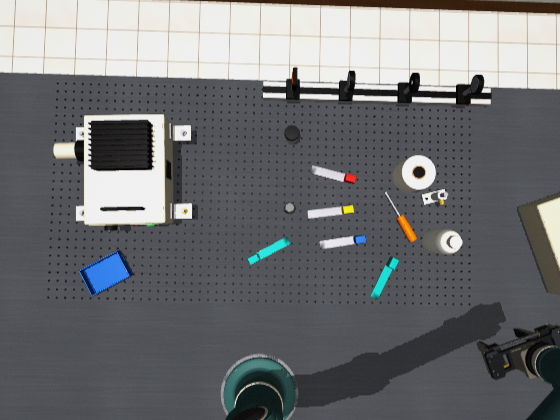

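View pics/side0.png

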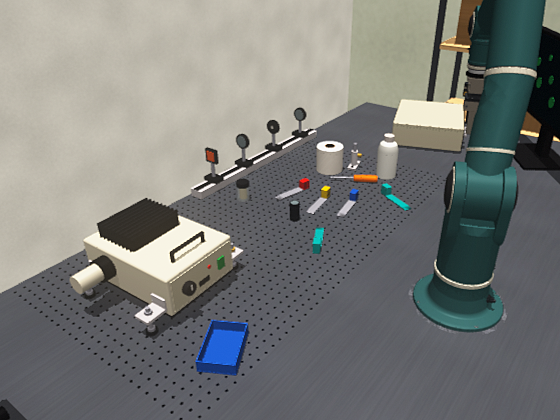

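```bash
python3 - <<'E'
import cv2
a=cv2.imread('pics/top0.png')[110:320,270:450]; cv2.imwrite('pics/topcrop.png',cv2.resize(a,None,fx=2.85,fy=2.85,interpolation=cv2.INTER_CUBIC))
a=cv2.imread('pics/side0.png')[150:350,130:400]; cv2.imwrite('pics/sidecrop.png',cv2.resize(a,None,fx=2.9,fy=2.9,interpolation=cv2.INTER_CUBIC))
E
```

```text
(no output)
```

View pics/topcrop.png

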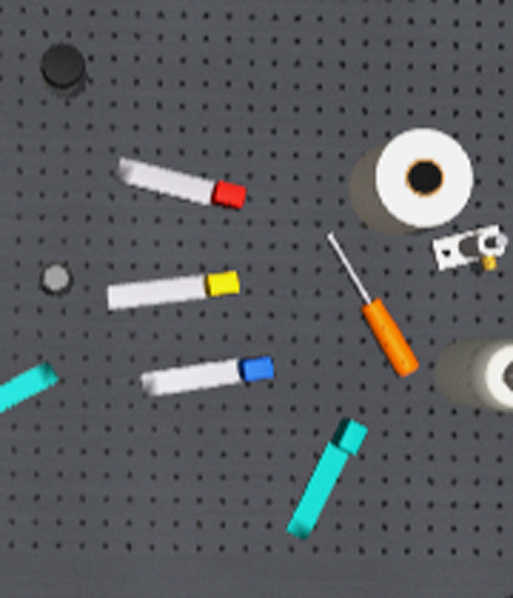

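View pics/sidecrop.png

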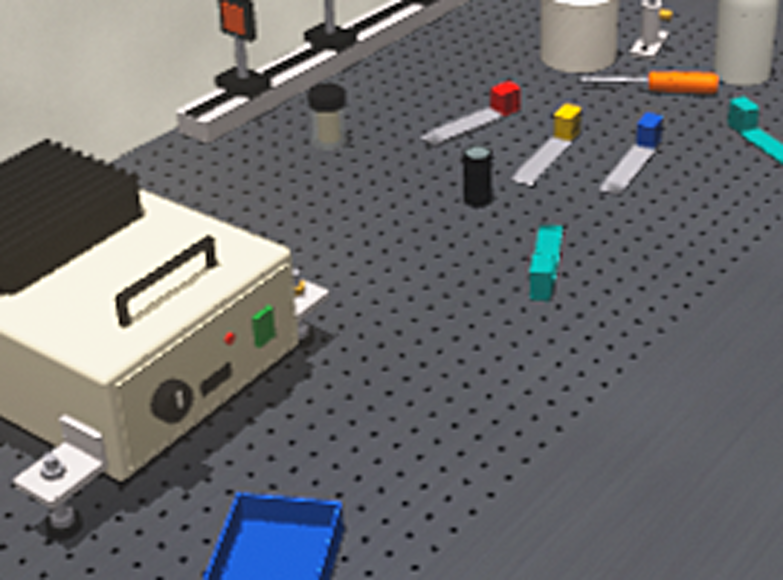

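```bash
python3 - <<'E'
from h import *
from scipy.spatial.transform import Rotation as Ro
o=robot.observe(); M=Ro.from_rotvec(o['tcp_rot']).as_matrix(); print(o['t'],M.round(2).tolist())
ci=viewer.camera_info('wrist'); c=-np.array(ci['R']).T@np.array(ci['t'])
print('cam in tool',(M.T@(c-o['tcp_pos'])).round(), 'R cam',(np.array(ci['R'])@M).round(2).tolist())
ci=viewer.camera_info('top')
for uv in [(182,132),(183,211)]: print(ray(ci,uv,57).round())
for s in (1,-1):
  for yaw in (0,.15,-.15):
    R=Ro.from_euler('z',yaw)*Ro.from_matrix(np.array([[0,0,-1],[s,0,0],[0,-s,0]]).T)
    for p in [(470,-294,4),(541,130,4),(541,130,150),(560,-253,4),(655,-257,4)]:
        q=kin.ik(p,R.as_rotvec()); print(s,yaw,p,None if q is None else np.round(q,2))
im=viewer.read_camera('top'); save(cv2.resize(np.ascontiguousarray(im[105:235,70:210]),None,fx=4,fy=4,interpolation=cv2.INTER_CUBIC),'unit')
m=viewer.silhouettes('lamp_unit','top'); print([d['confidence'] for d in m],[cv2.minAreaRect(np.argwhere(d['mask'])[:,::-1].astype(np.float32)) for d in m[:1]])
m=viewer.silhouettes('blade6_grip','top'); 
for d in m: print(d['confidence'],cv2.minAreaRect(np.argwhere(d['mask'])[:,::-1].astype(np.float32)))
E
```

```text
2.4 [[-0.0, 0.34, -0.94], [0.0, -0.94, -0.34], [-1.0, -0.0, 0.0]]
cam in tool [-170.    1.  -72.] R cam [[-0.0, 1.0, 0.0], [-0.26, -0.0, 0.97], [0.97, 0.0, 0.26]]
[772. 243.  57.]
[540. 233.  57.]
1 0 (470, -294, 4) [ 0.73  0.64 -0.3   1.95  0.32  0.6   0.23]
1 0 (541, 130, 4) [ 0.1   0.69 -0.51  1.93  0.53  0.66 -0.75]
1 0 (541, 130, 150) [ 0.33  0.54 -0.82  1.85  0.48  0.96 -0.7 ]
1 0 (560, -253, 4) [ 0.61  0.71 -0.33  1.79  0.34  0.69  0.1 ]
1 0 (655, -257, 4) [ 0.53  0.82 -0.31  1.55  0.31  0.81  0.1 ]
1 0.15 (470, -294, 4) [ 0.75  0.64 -0.32  1.94  0.34  0.61  0.36]
1 0.15 (541, 130, 4) [ 0.1   0.69 -0.51  1.93  0.53  0.66 -0.59]
1 0.15 (541, 130, 150) [ 0.33  0.54 -0.82  1.85  0.48  0.96 -0.55]
1 0.15 (560, -253, 4) [ 0.63  0.72 -0.35  1.79  0.36  0.69  0.23]
1 0.15 (655, -257, 4) [ 0.55  0.83 -0.33  1.55  0.34  0.82  0.23]
1 -0.15 (470, -294, 4) [ 0.72  0.64 -0.28  1.95  0.29  0.6   0.1 ]
1 -0.15 (541, 130, 4) [ 0.11  0.69 -0.53  1.93  0.55  0.67 -0.9 ]
1 -0.15 (541, 130, 150) [ 0.35  0.55 -0.84  1.85  0.49  0.96 -0.86]
1 -0.15 (560, -253, 4) [ 0.6   0.71 -0.3   1.79  0.31  0.
[... 697 characters left out ...]
.8   0.24  1.58 -0.24  0.78 -2.49]
-1 -0.15 (470, -294, 4) [ 0.28  0.62  0.28  1.98 -0.3   0.58 -2.53]
-1 -0.15 (541, 130, 4) [ 0.58  1.22 -1.34  1.9   1.29  1.25  1.76]
-1 -0.15 (541, 130, 150) [ 0.6   0.85 -1.32  1.84  0.89  1.21  1.97]
-1 -0.15 (560, -253, 4) [ 0.16  0.7   0.29  1.83 -0.3   0.66 -2.68]
-1 -0.15 (655, -257, 4) [ 0.12  0.81  0.31  1.59 -0.31  0.79 -2.73]
[0.85] [((123.22896575927734, 170.95274353027344), (115.22250366210938, 136.82191467285156), 87.79740142822266)]
0.96 ((383.6923522949219, 277.0384826660156), (11.411195755004883, 46.26495361328125), 29.744882583618164)
0.69 ((342.46612548828125, 240.7696990966797), (7.827577114105225, 45.68511199951172), 81.63410949707031)
```

View pics/unit.png

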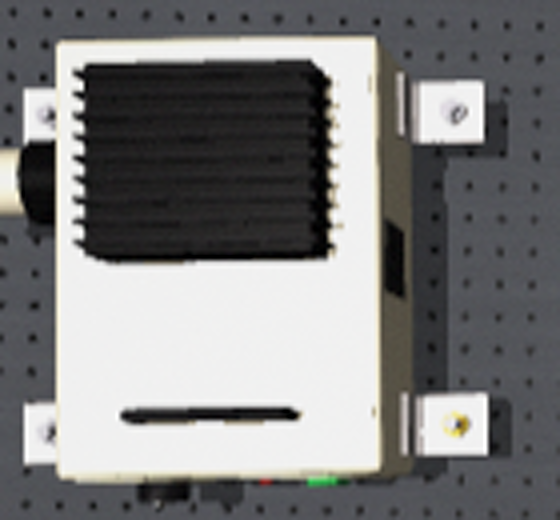

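```bash
cat >> h.py <<'E'
from scipy.spatial.transform import Rotation as Ro
def rv(yaw): return (Ro.from_euler('z',yaw)*Ro.from_matrix(np.array([[0,0,-1],[1,0,0],[0,-1,0]]).T)).as_rotvec()
E
python3 - <<'E'
from h import *
ci=viewer.camera_info('top')
a=ray(ci,(183.9,132.6),62);b=ray(ci,(183.9,210.9),62); d=a-b; print(a.round(1),b.round(1),np.linalg.norm(d),np.arctan2(d[1],d[0]))
robot.movep([490,-250,170],rv(0.1)); print(robot.observe()['t'])
ci=viewer.camera_info('wrist'); save(viewer.read_camera('wrist'),'w1')
for n in ['blade4','blade6','blade8']:
  for k in ['_grip','_tip']:
    for d in viewer.pinpoint(n+k,'wrist')[:2]:
      X=toworld(ci,d['at']);print(n+k,round(d['confidence'],2),X.round(),proj(ci,X).round())
  for d in viewer.silhouettes(n+'_grip','wrist'): print(d['confidence'],cv2.minAreaRect(np.argwhere(d['mask'])[:,::-1].astype(np.float32)))
print(robot.observe()['t'])
E
```

```text
[769.7 236.2  62. ] [540.6 229.3  62. ] 229.1486913011002 0.03028174522318105
4.2
blade4_grip 0.65 [ 554. -253.   19.] [347. 201.]
blade4_tip 0.65 [ 538. -135.    0.] [344.  66.]
0.97 ((346.81634521484375, 146.24530029296875), (157.23512268066406, 30.652509689331055), 87.69093322753906)
blade6_grip 0.97 [ 396. -394.   22.] [172. 323.]
blade6_grip 0.58 [ 469. -290.   20.] [252. 231.]
blade6_tip 0.93 [ 448. -177.    1.] [240. 105.]
blade6_tip 0.84 [ 286. -344.    2.] [ 69. 259.]
0.81 ((244.86199951171875, 178.21624755859375), (153.2401885986328, 27.62865447998047), 85.31410217285156)
0.63 ((130.362548828125, 291.7447509765625), (136.56492614746094, 30.277423858642578), 29.320476531982422)
blade8_grip 0.81 [ 652. -260.   22.] [451. 219.]
blade8_tip 0.92 [ 681. -149.    1.] [499.  99.]
0.93 ((467.6500549316406, 164.0500030517578), (42.3745231628418, 156.53274536132812), 18.434947967529297)
4.7
```

View pics/w1.png

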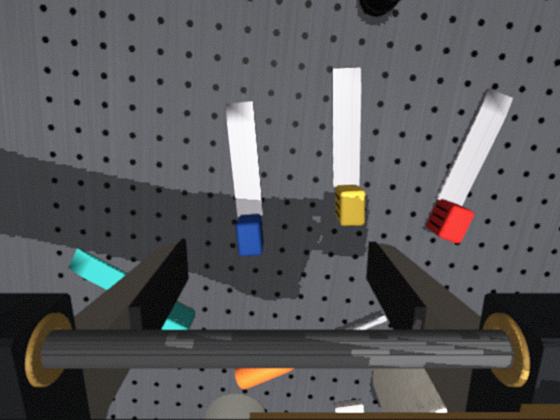

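```bash
python3 - <<'E'
from h import *
ci=viewer.camera_info('wrist')
for n,tip,base,h in [('6',(240,102.5),(249.5,216),6),('4',(346.5,68.5),(347,186),4),('8',(498,97),(452,203),8)]:
    t=ray(ci,tip,h-3);b=ray(ci,base,h); d=(b-t)[:2];L=np.linalg.norm(d)
    print(n,t.round(1),b.round(1),L,'yaw',np.arctan2(d[0],-d[1]),'grip from tip',(t[:2]+d/L*120).round(1),'from base',(b[:2]+d/L*16).round(1))
im=cv2.imread('pics/w1.png')[80:270,190:400]; cv2.imwrite('pics/w1c.png',cv2.resize(im,None,fx=3,fy=3,interpolation=cv2.INTER_CUBIC))
E
```

```text
6 [ 448.3 -172.8    3. ] [ 465.5 -277.4    6. ] 106.03233236494458 yaw 0.1628660428762599 grip from tip [ 467.8 -291.2] from base [ 468.1 -293.2]
4 [ 540.  -134.5    1. ] [ 555.7 -239.     4. ] 105.65784553561514 yaw 0.14899116828444628 grip from tip [ 557.9 -253.2] from base [ 558.1 -254.8]
8 [ 677.7 -145.2    5. ] [ 657.2 -244.7    8. ] 101.53866233373455 yaw -0.20310483317181355 grip from tip [ 653.5 -262.8] from base [ 654.  -260.3]
```

View pics/w1c.png

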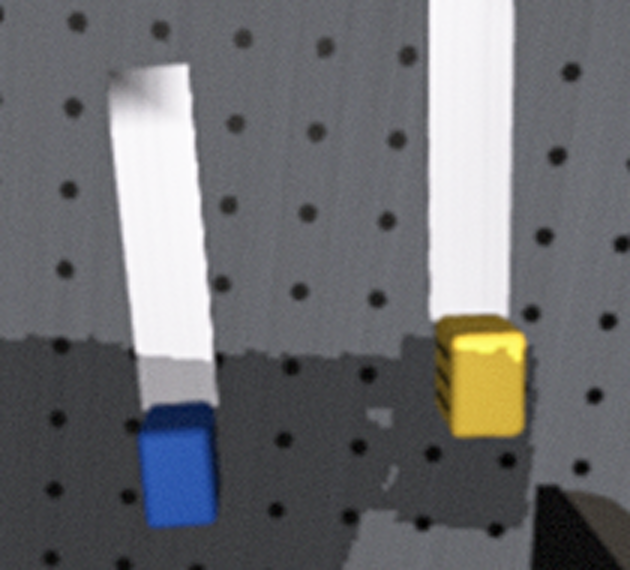

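```bash
cat >> h.py <<'E'
FOOT=np.array([540.6,229.3]); UY=0.03; U=np.array([-np.sin(UY),np.cos(UY)])
def gp(tip,z): return [*(FOOT+U*(tip-120)),z]
def pick(x,y,yaw,z=4,N=35):
    grip(0.55); robot.movep([x,y,70],rv(yaw)); robot.servo_line([x,y,z],feed=100)
    grip(0.0,N); o=robot.observe(); print('grip w',o['grip_width']*92,'F',o['contact_force'].round(1),'t',o['t'])
    robot.servo_line([x,y,110],feed=200)
def pre(z=4):
    robot.movep(gp(-45,110),rv(UY)); robot.servo_line(gp(-45,15),feed=120); o=robot.observe();print('air F',o['contact_force'].round(1))
    robot.servo_line(gp(-45,z),feed=40); o=robot.observe(); print('down F',o['contact_force'].round(1),o['tcp_pos'].round(1),'t',o['t'])
E
python3 - <<'E'
from h import *
pick(468,-292,.163)
pre()
ci=viewer.camera_info('wrist');save(viewer.read_camera('wrist'),'w2')
E
```

```text
grip w 21.676479686329028 F [-0.4  0.3  3.2] t 7.3167
air F [-0.4  0.6 -0.8]
down F [-0.7 -0.5  1.6] [546.   64.3   4.3] t 10.7333
```

View pics/w2.png

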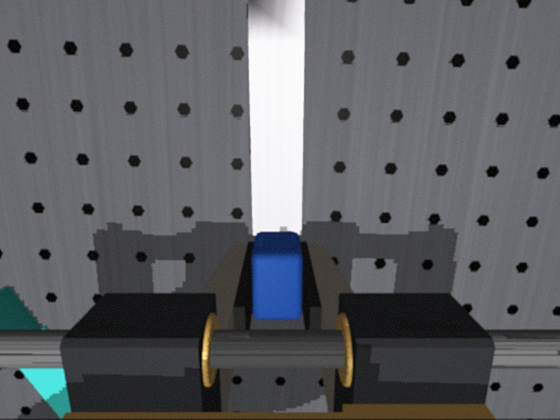

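```bash
cat >> h.py <<'E'
def insert(start,end,step=2,lim=14,z=4,feed=30):
    t=start
    while t<end-1e-6:
        s=min(step,end-t); t+=s
        robot.servo_line(gp(t,z),feed=feed); o=robot.observe(); F=o['contact_force']
        a=(o['tcp_pos'][:2]-FOOT)@U+120
        print(f"{t:.1f} act {a:.1f} Fy {F[1]:.1f} Fx {F[0]:.1f} Fz {F[2]:.1f} w {o['wrist_torque'].round(2).tolist()} t {o['t']:.2f}")
        if abs(F@np.r_[U,0])>lim: print('STOP');break
    return t
E
python3 - <<'E'
from h import *
insert(-45,-20,step=8)
insert(-20,2)
E
```

```text
-37.0 act -36.1 Fy -0.3 Fx -0.3 Fz 4.8 w [-0.13, -0.1, -0.04] t 11.20
-29.0 act -29.0 Fy -1.0 Fx -0.5 Fz 5.7 w [-0.31, -0.05, -0.03] t 11.62
-21.0 act -21.0 Fy -2.6 Fx 0.2 Fz 4.8 w [-0.36, -0.07, -0.01] t 12.03
-20.0 act -20.7 Fy -2.9 Fx 0.0 Fz 6.0 w [-0.59, -0.07, -0.05] t 12.28
-18.0 act -18.7 Fy -3.2 Fx -0.3 Fz 5.6 w [-0.53, -0.06, 0.02] t 12.53
-16.0 act -16.7 Fy -2.7 Fx 0.7 Fz 5.6 w [-0.52, -0.12, -0.0] t 12.78
-14.0 act -14.7 Fy -2.5 Fx 0.1 Fz 6.5 w [-0.58, -0.13, 0.01] t 13.03
-12.0 act -12.6 Fy -3.1 Fx -0.4 Fz 6.1 w [-0.59, -0.08, 0.01] t 13.28
-10.0 act -11.0 Fy -3.4 Fx -0.2 Fz 5.8 w [-0.61, -0.03, -0.06] t 13.53
-8.0 act -10.0 Fy -4.0 Fx -1.1 Fz 6.4 w [-1.03, -0.12, -0.04] t 13.78
-6.0 act -9.2 Fy -8.2 Fx -0.4 Fz 7.5 w [-1.41, -0.06, 0.03] t 14.03
-4.0 act -7.7 Fy -9.8 Fx -1.0 Fz 9.1 w [-1.58, -0.06, 0.0] t 14.28
-2.0 act -6.0 Fy -10.2 Fx 0.7 Fz 8.3 w [-1.71, -0.03, 0.04] t 14.53
0.0 act -4.2 Fy -9.4 Fx 0.6 Fz 8.1 w [-1.8, -0.1, -0.0] t 14.78
2.0 act -2.3 Fy -9.6 Fx 0.8 Fz 8.0 w [-1.85, -0.12, -0.0] t 15.03
```

```bash
python3 - <<'E'
from h import *
insert(2,20,lim=18)
save(viewer.read_camera('wrist'),'w3'); save(viewer.read_camera('side'),'s3')
E
```

```text
4.0 act -0.4 Fy -10.6 Fx 0.5 Fz 8.7 w [-1.86, -0.14, -0.01] t 15.28
6.0 act 1.5 Fy -9.9 Fx 0.1 Fz 8.7 w [-1.94, -0.18, -0.01] t 15.53
8.0 act 3.3 Fy -10.6 Fx -0.1 Fz 8.8 w [-2.0, -0.21, -0.05] t 15.78
10.0 act 6.0 Fy -8.6 Fx 0.7 Fz 8.5 w [-1.78, -0.21, -0.04] t 16.03
12.0 act 7.8 Fy -10.2 Fx 1.0 Fz 8.5 w [-1.88, -0.19, -0.08] t 16.28
14.0 act 9.5 Fy -10.6 Fx 0.2 Fz 8.5 w [-1.96, -0.14, -0.05] t 16.53
16.0 act 11.0 Fy -11.1 Fx 0.3 Fz 9.4 w [-2.13, -0.2, -0.05] t 16.78
18.0 act 12.7 Fy -12.2 Fx 0.5 Fz 8.8 w [-2.23, -0.22, -0.08] t 17.03
20.0 act 14.5 Fy -12.6 Fx 0.2 Fz 10.0 w [-2.39, -0.21, -0.05] t 17.28
```

View pics/w3.png

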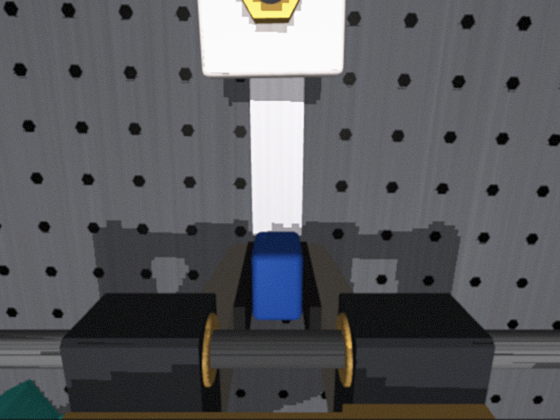

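```bash
python3 - <<'E'
from h import *
insert(20,35,step=3,lim=19)
ci=viewer.camera_info('wrist'); 
save(viewer.read_camera('wrist'),'w4'); save(viewer.read_camera('side'),'s4')
for d in viewer.pinpoint('short_foot','wrist')[:2]: print(d['confidence'],toworld(ci,d['at']).round(1))
E
python3 -c "
import cv2
a=cv2.imread('pics/s4.png')[200:340,140:330]; cv2.imwrite('pics/s4c.png',cv2.resize(a,None,fx=4,fy=4,interpolation=cv2.INTER_CUBIC))"
```

```text
23.0 act 17.4 Fy -13.1 Fx 0.9 Fz 10.5 w [-2.49, -0.26, -0.08] t 17.63
26.0 act 20.3 Fy -12.3 Fx 0.0 Fz 10.0 w [-2.55, -0.3, -0.09] t 17.88
29.0 act 23.1 Fy -13.4 Fx 0.4 Fz 10.5 w [-2.55, -0.21, -0.0] t 18.13
32.0 act 26.1 Fy -12.6 Fx 0.3 Fz 9.0 w [-2.59, -0.2, -0.07] t 18.38
35.0 act 28.9 Fy -12.6 Fx 0.2 Fz 10.3 w [-2.59, -0.28, -0.04] t 18.63
```

View pics/s4c.png

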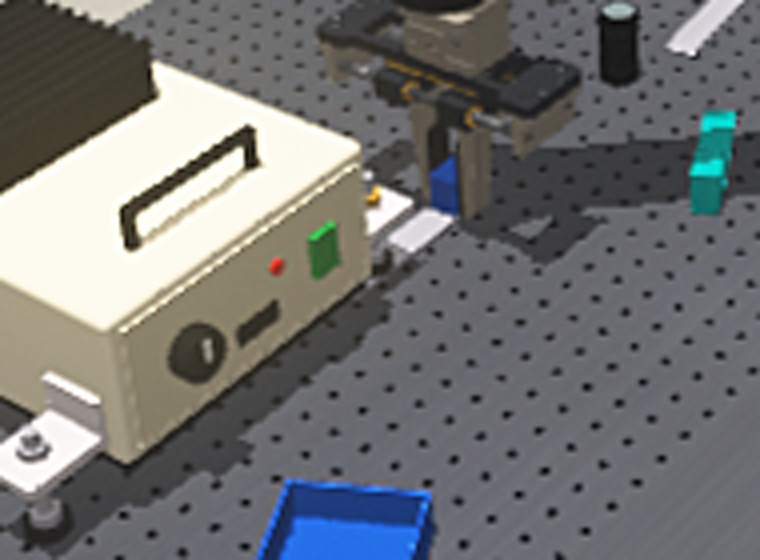

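View pics/w4.png

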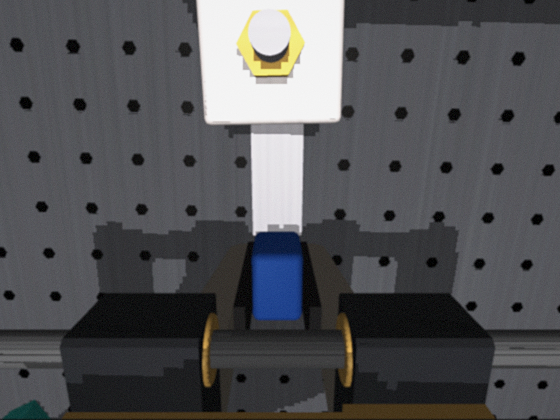

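```bash
python3 - <<'E'
from h import *
ci=viewer.camera_info('wrist')
e=ray(ci,(273,121.5),57); n=ray(ci,(271,43),64); print('lug edge',e.round(1),'foot y~',e[1]+22,'nut',n.round(1))
# relieve backlog & vertical load
def s(l):
    o=robot.observe();print(l,o['tcp_pos'].round(1),'tip',round((o['tcp_pos'][:2]-FOOT)@U+120,1),o['contact_force'].round(1),round(o['t'],2))
robot.servo_line(gp(35,5.2),feed=20);s('z5.2')
robot.servo_line(gp(35,6.0),feed=20);s('z6')
robot.servo_line(gp(38,6.0),feed=20);s('push')
E
```

```text
lug edge [540.8 207.9  57. ] foot y~ 229.9270070346396 nut [539.8 229.7  64. ]
z5.2 [543.2 139.4   4.3] tip 30.1 [ 2.6 -8.8 -0.8] 19.03
z6 [543.1 139.5   4.5] tip 30.2 [ 3.6 -8.1 -5.2] 19.28
push [542.3 142.7   4.4] tip 33.4 [ 1.6 -7.6 -3.4] 19.58
```

```bash
python3 - <<'E'
from h import *
def s(l):
    o=robot.observe();print(l,o['tcp_pos'].round(1),'tip',round((o['tcp_pos'][:2]-FOOT)@U+120,1),o['contact_force'].round(1),round(o['t'],2))
robot.servo_line(gp(35.5,4.8),feed=20);s('relax')
grip(0.3);s('open1')
grip(0.55);s('open2')
o=robot.observe();p=o['tcp_pos']
robot.servo_line([p[0],p[1],100],feed=100);s('up')
ci=viewer.camera_info('wrist');save(viewer.read_camera('wrist'),'w5')
robot.servo_line([p[0],p[1]-100,200],feed=200);s('back')
ci=viewer.camera_info('wrist');save(viewer.read_camera('wrist'),'w6');save(viewer.read_camera('side'),'s6')
for n in ('blade6_grip','blade6_tip','short_foot'):
  for d in viewer.pinpoint(n,'wrist')[:2]: X=toworld(ci,d['at']);print(n,d['confidence'],X.round(1),proj(ci,X).round())
E
```

```text
relax [542.4 142.6   4.2] tip 33.3 [-0.7 -6.3  1.6] 19.88
open1 [542.9 145.8   4.6] tip 36.5 [ 1.   0.1 -0.2] 20.18
open2 [543.2 144.8   4.8] tip 35.5 [ 0.1  0.1 -0.8] 20.69
up [542.7 144.6  99.4] tip 35.3 [-0.3 -0.5 -0. ] 21.79
back [542.5  45.6 199.3] tip -63.7 [-0.2  0.2  1.2] 22.7
blade6_grip 0.86 [542.5 142.3  18.1] [281.  86.]
blade6_grip 0.78 [406.9  24.2  22.1] [142. 205.]
```

View pics/w6.png

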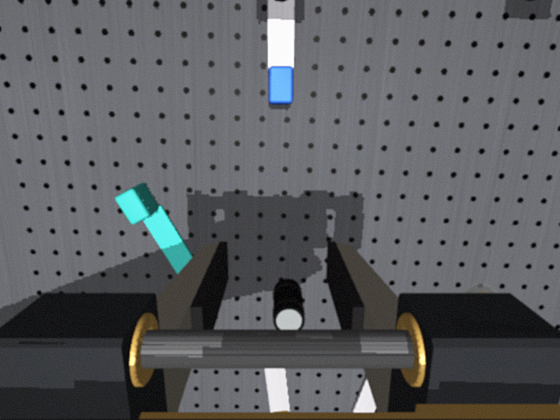

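View pics/s6.png

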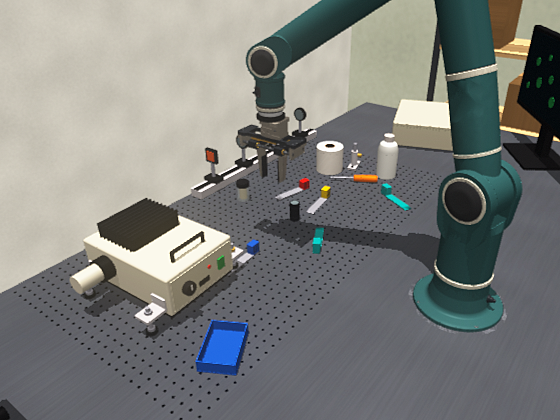

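```bash
python3 - <<'E'
from h import *
print(robot.job_done(), robot.observe()['t'])
E
```

```text
the job is handed in; nothing more can be done
the job is handed in; nothing more can be done
```

I left the 6 mm blue blade nipped under the brass-nut foot and handed the job in at about 23 s.

- **Feel:** The blade went in along the unit's +y with a definite drag. The push read 8 to 13 N, part of it friction on the bench. With the downward load taken off it was still about 7.6 N, inside the 3 to 15 N range for a nipped blade.
- **Final position:** After release, the camera put the blue grip at about (542, 142). That puts the tip about 33 mm past the foot's axis and within about 2 mm sideways, which agrees with where the arm let go. Its direction is within about 0.03 rad of the unit's.
- **Other items:** The yellow and red blades, the turquoise look-alikes and the bystanders were not touched. In the last side picture they sit where they started, and the gripper was clear of everything.
- **Not confirmed:** I could not see the tip or the foot directly. In the last wrist picture the networks reported only the grip, so the tip position is worked out from the blade's length. The yellow and red blades were not tried, because the blue one fitted. I judged the blade flat from the grip's height (18 mm) and the pictures, without measuring it separately.

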